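# Open the potter's tool well

### The job

Open the tool well on the potter's bench: take its hatch by the bar handle, lift it straight up off its recessed seat, then slide it along its channels until it is fully clear of the opening and leave it lying flat on the deck beside it. Leave the float (the loose board with a handle) and the bowl where they are.

Things in the scene. Friction and masses are not known exactly. Their poses are not given: they have to be found in the camera images.
- well: Fixed wooden box 296 x 160 x 114 mm. Origin on the bench top, midway between closed and parked hatch; x runs along the channels from opening to deck. Recess x -126 to -8 mm, seat 72 mm up; deck x -8 to 146, 80 mm up, then a 12 mm high stop. Channels each side (walls y +-65): lips 110 to 114 mm up reach in to y +-46 over the hatch's edges and hold it in. No raised wall at the opening's end.
- hatch: Loose plywood plate 110 (x) x 114 x 8 mm, 0.14-0.28 kg; origin: centre of underside, axes as the well's. Starts in the recess, x about -67 mm in the well; clear of the opening from x 47, stop at 91, aim for 67. Lift 19 mm: 8 clears the recess, at 30 it meets the lips. Handle: wooden bar along y, 56 long, 14 thick, 18 high, centre 53 mm above the origin, on two thin posts.
- float: Bystander: a potter's float lying loose on the bench, a plywood board 170 x 90 x 10 mm with a wooden bar handle along its long side (x), 58 mm high in all. Origin: centre of its underside.
- bowl: Bystander: a loose terracotta bowl, 140 mm across the rim, 60 mm high. Origin: centre of its underside.

How it is judged:
By the outcome, as a careful person would: the job done as asked, in the order asked, and still so for the second after the job is handed in, with the robot touching nothing.
It also fails if it takes over 32 s, if anything falls off the work surface, if the arm or the gripper's body presses on something with over 40 N, if the wrist force passes 120 N, or if a joint passes its speed limit or range.

### The arm

A 7-joint arm with a two-finger parallel gripper is mounted at the origin on the work surface. World frame = base frame: x ahead of the robot, y to its left, z up, the work surface at z = 0. Lengths are in m, angles in rad, forces in N, time in s.
With the tool pointing down it reaches from about 0.425 to 0.95 m from the base axis. Payload 4.7 kg.
Tool frame: the origin (TCP) lies midway between the tips of the shut fingers; the grasp point (between the pads) lies 19 mm behind it (manip.pinch_z is the distance from the TCP to the grasp point, in m); z points along the fingers, y is the direction in which the jaws open and shut (so a half turn about z gives the same grasp; the last joint's range is limited). The gripper opens to 85 mm and grips with 20 to 120 N. Pads are 22 mm wide; open, the fingers measure 114 mm over their backs; the gripper's body (76 mm by 85 mm) begins 54 mm behind the grasp point. The pads swing forward as they close: fully open they stand 13 mm farther back than shut.
Start: joints at [1.119, 0.469, -0.049, 1.532, 0.024, 1.141, -0.082], TCP at [0.277, -0.616, 0.231] pointing down, gripper open.
Joint ranges: [-2.59, 2.59], [-0.33, 1.99], [-1.39, 1.29], [0.1, 2.45], [-1.04, 4.18], [0.21, 1.99], [-2.66, 2.66]. Speed limits (rad/s): [2.57, 2.57, 3.14, 3.14, 3.14, 3.14, 3.14].

### API

Orientations are given as [roll, pitch, yaw] about the fixed x, y, z axes, in that order (R = Rz(yaw) Ry(pitch) Rx(roll)).
In Python, from bench import manip gives the robot as it stands.
- The arm moves only by the tool move_arm, never from a script. Its argument "moves" is a list of rows, each an object of numbers: "dx", "dy", "dz": the shift along the tool's x, y, z in units of 1 m (1.0 is 1 m); "yaw": the turn about the tool's z in units of 90 degrees (1.0 is 90 degrees); "claw": the closure, from -1 (fully open) to 1 (shut). In form: [{"dx": .., "dy": .., "dz": .., "yaw": .., "claw": ..}, ...]. A call has 1 to 10 rows; each row is the pose to reach, as a shift and turn from the pose commanded when the call began, along the tool's axes at that moment; what a row does not reach only later rows make up. A row lasts 1/10 s, in which the tool goes at most 50 mm and 8.59 degrees, less where a joint would pass 70% of its speed; a pose out of reach is approached as far as the arm can. A call with a number of a shift or a turn outside -1 to 1 is refused whole. A call with a gripper value outside its range is refused whole. The fingers move at their own pace and stop on an object; "squeeze" is the grip in N (left out, the last holds). Time passes only in rows, so rows that repeat a pose let the fingers close. It gives the time, the measured TCP pose, the force and the opening at its end, in the units of the state.
- manip.observe(): the state, without advancing time (a new reading comes with each control period).
- manip.capture(name): name is "scene" or "top"; returns (picture, depth): 480x640x3 uint8, red, green, blue; 480x640 float32, m along the optical axis (not along the pixel's ray), 0 where there is no reading.
- manip.get_calibration(name): a dict with "fx", "fy", "cx", "cy" (pixels), "distortion" ([k1, k2, p1, p2, k3] as OpenCV has them; the pictures are not rectified), "R" (3x3) and "t" (3): a world point X has camera coordinates R X + t. Camera axes: x right, y down, z forward; pixel columns grow to the right and rows downward; lengths in m; the calibration is good to about 2 mm. A picture is of the moment at which its call begins. get_calibration takes no time and is no camera call.
- manip.hand_in(): hands the job in, once; it reports no verdict.
Trained networks look in the newest picture that a camera, given by its name, has taken for a name from the list of things; names that differ only in an ending like _2 or _b are one class to them, and where a whole thing is asked for, a point or a joint stands for the part that bears it (a point fixed in the world has none). Each returns a list of dicts, best first, with "score" (0 to 1); they miss things now and then, are a little off and sometimes report something else, mostly with a low value. They report only what shows in the picture. A call takes as long as a camera call.
- manip.find_in(camera, name): "bbox" ([left, top, width, height] in pixels, round what is visible of it).
- manip.trace(camera, name): "mask" (480x640 bool, what is visible of it) and "bbox" ([left, top, width, height] in pixels, round what is visible of it).
The state is a dict: "time": time; "joint_positions": joint angles; "qvel": joint speeds; "joint_torque": joint torques, N m; "ee_pos": TCP position; "eef_rot": TCP orientation; "ft_force": force on the tool from outside, world axes, zero at the start; "ft_torque": the same for the moment, N m; "finger_gap": finger opening in m.
Only numpy, scipy, OpenCV 4.12 (cv2) and the standard library are available. Lean on these libraries where they do the work, as an engineer would, in place of code of your own. Each camera call takes 0.05 s, during which the arm holds its last target.

## Working session

There is one attempt and no reset: what is moved stays moved. The work goes in short steps, Python scripts to look and compute and a tool call to move; the robot and the scene stay as the last step left them, time stands still between calls to the robot, and variables do not carry over. Pictures are saved under pics/ and viewed, and the job is handed in when it is done.

Besides the shell and the picture viewer there is one more tool, called after ">>>" by a JSON object that holds its "name" and its "arguments". move_arm: Moves the arm, as the interface text tells. Its arguments: {"type":"object","properties":{"moves":{"type":"array"},"squeeze":{"type":"number"}},"required":["moves"]}

```bash
ls; mkdir -p pics
python3 - <<'E'
from bench import manip
import cv2, numpy as np
s=manip.observe(); print({k:np.round(v,3) for k,v in s.items()}, manip.pinch_z)
for n in ("scene","top"):
    p,d=manip.capture(n); cv2.imwrite(f"pics/{n}0.png",p[:,:,::-1]); np.savez(f"{n}0.npz",p=p,d=d)
    c=manip.get_calibration(n); print(n,{k:np.round(v,3) for k,v in c.items()})
    for o in ("hatch","well","float","bowl"):
        print(o,[(np.round(r['bbox']).tolist(),round(r['score'],2)) for r in manip.find_in(n,o)][:3])
E
```

```text
pics
{'time': np.float64(0.0), 'joint_positions': array([ 1.119,  0.469, -0.049,  1.534,  0.024,  1.141, -0.082]), 'qvel': array([-0.002,  0.002,  0.001,  0.003,  0.   ,  0.001,  0.001]), 'joint_torque': array([-0.0000e+00, -5.1032e+01, -4.6000e-02, -2.3771e+01,  1.1000e-02,
        7.0000e-03, -0.0000e+00]), 'ee_pos': array([ 0.277, -0.615,  0.23 ]), 'eef_rot': array([-3.14 ,  0.   ,  0.423]), 'ft_force': array([-0.898, -0.038,  0.055]), 'ft_torque': array([-0.021,  0.013,  0.04 ]), 'finger_gap': np.float64(0.085)} 0.0187
scene {'fx': np.float64(460.294), 'fy': np.float64(460.294), 'cx': np.float64(319.457), 'cy': np.float64(240.725), 'distortion': array([-0.087,  0.   ,  0.   ,  0.   ,  0.   ]), 'R': array([[-0.466,  0.885, -0.003],
       [ 0.695,  0.363, -0.621],
       [-0.549, -0.291, -0.784]]), 't': array([ 0.26 , -0.343,  1.564])}
hatch [([332.0, 202.0, 36.0, 30.0], 0.63)]
well [([317.0, 187.0, 71.0, 118.0], 0.85)]
float [([449.0, 292.0, 57.0, 66.0], 0.6)]
bowl [([157.0, 176.0, 48.0, 35.0], 0.78)]
top {'fx': np.float64(616.781), 'fy': np.float64(616.781), 'cx': np.float64(328.94), 'cy': np.float64(234.831), 'distortion': array([0.008, 0.   , 0.   , 0.   , 0.   ]), 'R': array([[-0.011, -1.   , -0.011],
       [-0.997,  0.011, -0.072],
       [ 0.072,  0.01 , -0.997]]), 't': array([0.013, 0.547, 1.638])}
hatch [([294.0, 244.0, 52.0, 52.0], 0.6)]
well [([251.0, 182.0, 110.0, 128.0], 0.82)]
float [([142.0, 196.0, 61.0, 65.0], 0.96)]
bowl [([477.0, 203.0, 59.0, 50.0], 0.86)]
```

Run:
```python
import cv2
a=cv2.imread("pics/top0.png"); cv2.imwrite("pics/topc.png",cv2.resize(a[150:340,220:390],None,fx=4,fy=3.15*4/3.15*1.0*0.78,interpolation=2) if 0 else cv2.resize(a[170:320,220:400],None,fx=4,fy=4,interpolation=2))
a=cv2.imread("pics/scene0.png"); cv2.imwrite("pics/scenec.png",cv2.resize(a[170:320,280:430],None,fx=4,fy=4,interpolation=2))
```

```text
(no output)
```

View pics/top0.png

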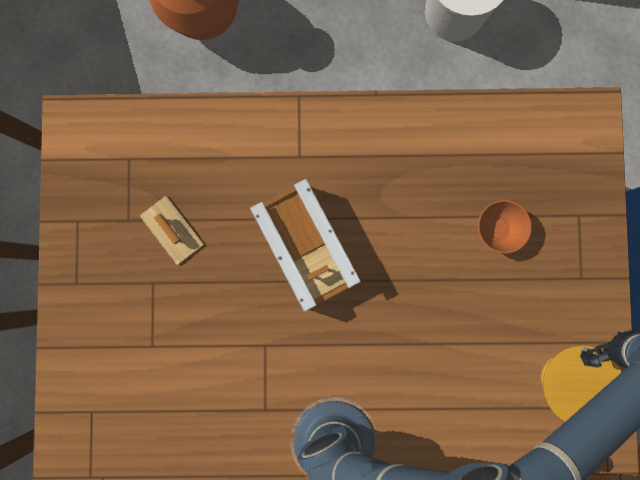

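View pics/scene0.png

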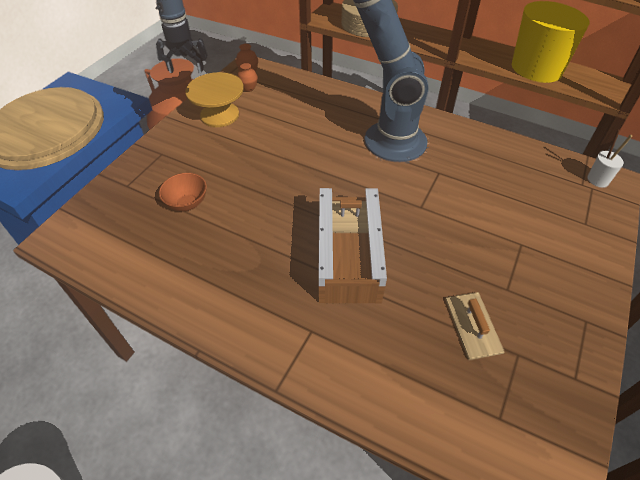

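```bash
true
```

```text
(no output)
```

View pics/topc.png

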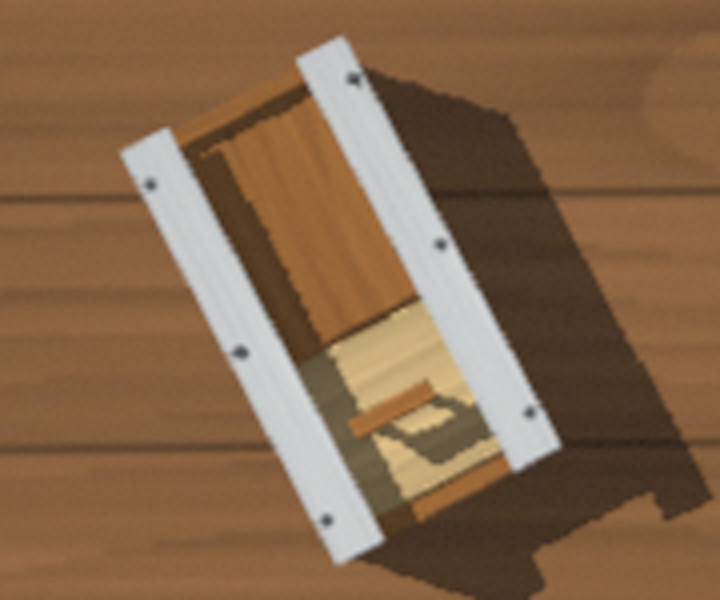

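View pics/scenec.png

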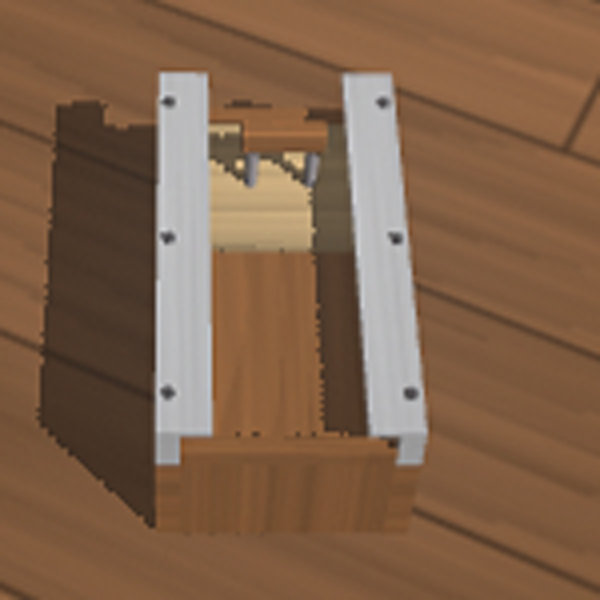

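```bash
cat > h.py <<'E'
import numpy as np, cv2
from scipy.optimize import least_squares
from bench import manip
C={n:manip.get_calibration(n) for n in("top","scene")}
def proj(n,X):
    c=C[n];K=np.array([[c['fx'],0,c['cx']],[0,c['fy'],c['cy']],[0,0,1]])
    return cv2.projectPoints(np.asarray(X,float).reshape(-1,3),cv2.Rodrigues(np.array(c['R']))[0],np.array(c['t'],float),K,np.array(c['distortion']))[0][:,0]
def w2W(p,X):
    X=np.atleast_2d(X);c,s=np.cos(p[2]),np.sin(p[2])
    return np.c_[p[0]+c*X[:,0]-s*X[:,1],p[1]+s*X[:,0]+c*X[:,1],X[:,2]]
def draw(n,img,pts,fn,x0,y0,s=4):
    a=img[y0:y0+150,x0:x0+180,::-1];a=cv2.resize(a,None,fx=s,fy=s,interpolation=2)
    for u,v in pts: cv2.circle(a,(int((u+.5-x0)*s),int((v+.5-y0)*s)),2,(0,255,0),-1)
    cv2.imwrite(fn,a)
E
cat > fit.py <<'E'
from h import *
M=np.array([[.148,.08,.114],[.148,-.08,.114],[-.148,.08,.114],[-.148,-.08,.114]])
ob={"top":np.array([(122,152),(345,37),(337,565),(560,445)])/4-.375+[220,170],
"scene":np.array([(427,434),(155,434),(391,73),(160,72)])/4-.375+[280,170]}
for ns in (("top",),("scene",),("top","scene")):
    f=lambda p:np.concatenate([(proj(n,w2W(p,M))-ob[n]).ravel() for n in ns])
    r=least_squares(f,[.6,0,.5]);print(ns,r.x.round(4),f(r.x).round(1))
p=r.x;np.save("well.npy",p)
H=[]
for hx in(-.007,.007):
  for hy in(-.028,.028):
    H.append([-.067+hx,hy,.134])
H.append([-.067,0,.134])
for n,(x0,y0) in {"top":(220,170),"scene":(280,170)}.items():
    draw(n,np.load(f"{n}0.npz")['p'],np.r_[proj(n,w2W(p,M)),proj(n,w2W(p,H))],f"pics/fit_{n}.png",x0,y0)
c=C['top'];d=np.load("top0.npz")['d']
print('handle world',w2W(p,[-.067,0,.125]),'dep',d[263:270,315:322].round(3))
E
python3 fit.py
```

```text
('top',) [0.5171 0.068  0.4738] [-0.1 -0.1 -0.2 -0.5 -0.1  0.2  0.4  0.4]
('scene',) [0.5188 0.0684 0.4763] [ 0.1 -0.1 -0.1 -0.3  0.2  0.3 -0.3  0.3]
('top', 'scene') [0.5177 0.0681 0.4749] [-0.2 -0.3 -0.3 -0.7 -0.  -0.1  0.4  0.1  0.1 -0.4 -0.  -0.8  0.4  0.
 -0.1 -0. ]
handle world [[0.45816225 0.03750015 0.125     ]] dep [[1.591 1.597 1.596 1.586 1.588 1.595 1.596]
 [1.589 1.592 1.589 1.59  1.59  1.583 1.598]
 [1.591 1.588 1.597 1.585 0.    1.589 1.59 ]
 [1.589 1.596 1.589 1.593 1.59  1.589 1.593]
 [1.587 1.595 1.595 1.595 1.598 1.542 1.536]
 [1.599 1.586 1.59  1.543 1.541 1.542 1.531]
 [1.599 1.591 1.54  1.544 1.534 1.539 1.54 ]]
```

View pics/fit_top.png

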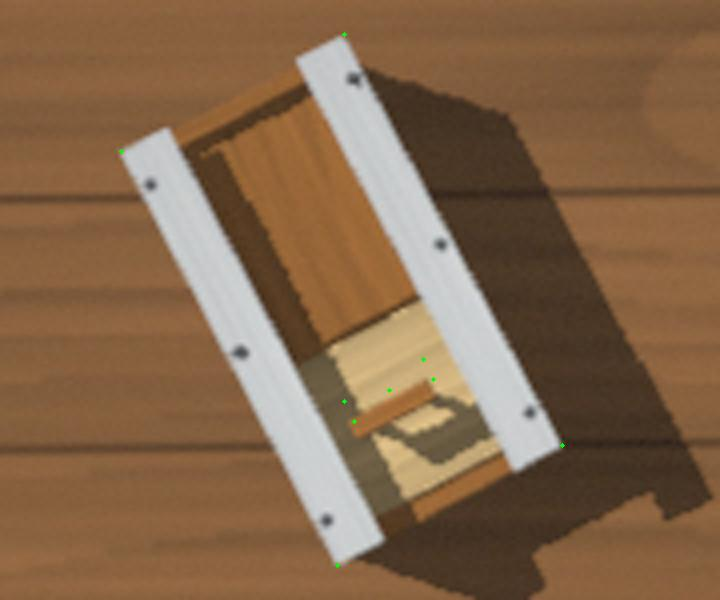

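View pics/fit_scene.png

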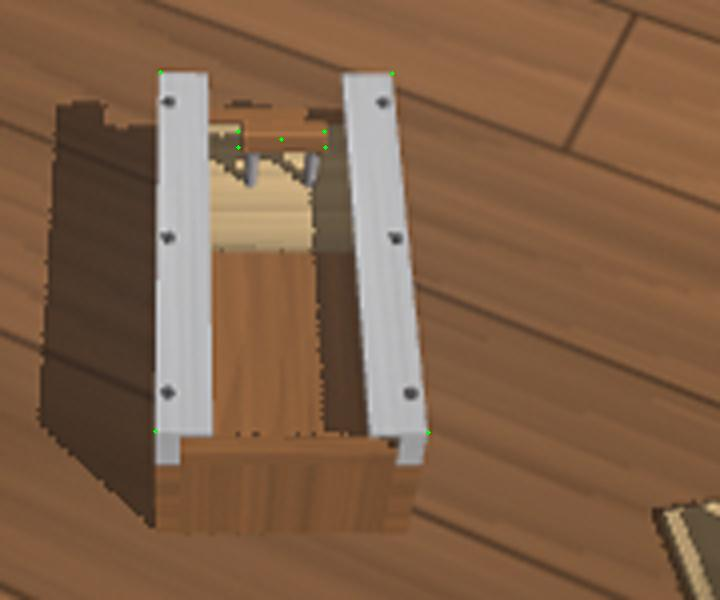

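```bash
sed -i 's/\[\.148,/[.158,/g; s/\[-\.148,/[-.138,/g' fit.py
cat >> fit.py <<'E'
# handle top quad, from images
hob={"top":np.array([(426,379),(349,426),(432,391),(357,438)])/4-.375+[220,170]}
E
python3 fit.py
```

```text
('top',) [0.5082 0.0635 0.4738] [-0.1 -0.1 -0.2 -0.5 -0.1  0.2  0.4  0.4]
('scene',) [0.5099 0.0638 0.4763] [ 0.1 -0.1 -0.1 -0.3  0.2  0.3 -0.3  0.3]
('top', 'scene') [0.5089 0.0636 0.4749] [-0.2 -0.3 -0.3 -0.7 -0.  -0.1  0.4  0.1  0.1 -0.4 -0.  -0.8  0.4  0.
 -0.1 -0. ]
handle world [[0.44926889 0.03292761 0.125     ]] dep [[1.591 1.597 1.596 1.586 1.588 1.595 1.596]
 [1.589 1.592 1.589 1.59  1.59  1.583 1.598]
 [1.591 1.588 1.597 1.585 0.    1.589 1.59 ]
 [1.589 1.596 1.589 1.593 1.59  1.589 1.593]
 [1.587 1.595 1.595 1.595 1.598 1.542 1.536]
 [1.599 1.586 1.59  1.543 1.541 1.542 1.531]
 [1.599 1.591 1.54  1.544 1.534 1.539 1.54 ]]
```

View pics/fit_top.png

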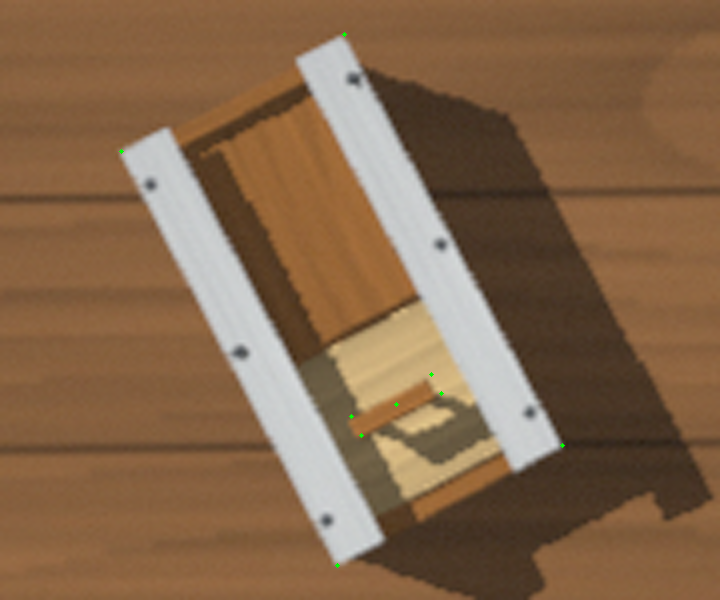

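View pics/fit_scene.png

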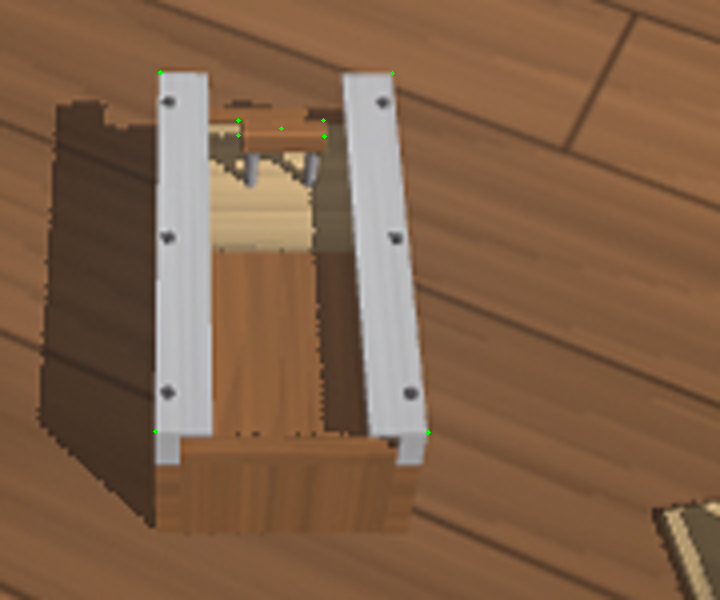

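```bash
cat > go.py <<'E'
import sys
from h import *
# target in well frame x,y, grasp-point height z
from scipy.spatial.transform import Rotation as Ro
p=np.load("well.npy");s=manip.observe()
R=Ro.from_euler('xyz',s['eef_rot']).as_matrix();t=np.array(s['ee_pos'])
x,y,z=map(float,sys.argv[1:4])
W=w2W(p,[x,y,z-manip.pinch_z])[0]
d=R.T@(W-t); yaw=(s['eef_rot'][2]-(p[2]+np.pi/2)+np.pi)%(2*np.pi)-np.pi
q=R.T@(w2W(p,[.05,0,0])-w2W(p,[0,0,0]))[0] if 0 else None
c,sn=np.cos(p[2]),np.sin(p[2]);v=W*0;l=t-np.array([p[0],p[1],0])
print("t",s['time'],"well-frame grasp pt",np.round([c*l[0]+sn*l[1],-sn*l[0]+c*l[1],l[2]+manip.pinch_z],4),"rot",np.round(s['eef_rot'],3))
print("target tcp",W.round(4),"d",d.round(4),"yaw units",round(yaw/(np.pi/2),4),"gap",s['finger_gap'],"F",np.round(s['ft_force'],1),"q",np.round(s['joint_positions'],2))
E
python3 go.py -.068 .002 .25
```

```text
t 0.5 well-frame grasp pt [-0.5167 -0.4979  0.25  ] rot [-3.142 -0.     0.423]
target tcp [0.4475 0.0342 0.2313] d [ 0.4221 -0.5226  0.    ] yaw units -1.0332 gap 0.08495062564193391 F [-0.1  0.3 -0.3] q [ 1.12  0.47 -0.05  1.53  0.02  1.14 -0.08]
```

>>> {"name": "move_arm", "arguments": {"moves": [{"dx":0.422,"dy":-0.523,"dz":0,"yaw":-1,"claw":-1},{"dx":0.422,"dy":-0.523,"dz":0,"yaw":-1,"claw":-1},{"dx":0.422,"dy":-0.523,"dz":0,"yaw":-1,"claw":-1},{"dx":0.422,"dy":-0.523,"dz":0,"yaw":-1,"claw":-1},{"dx":0.422,"dy":-0.523,"dz":0,"yaw":-1,"claw":-1},{"dx":0.422,"dy":-0.523,"dz":0,"yaw":-1,"claw":-1},{"dx":0.422,"dy":-0.523,"dz":0,"yaw":-1,"claw":-1},{"dx":0.422,"dy":-0.523,"dz":0,"yaw":-1,"claw":-1},{"dx":0.422,"dy":-0.523,"dz":0,"yaw":-1,"claw":-1},{"dx":0.422,"dy":-0.523,"dz":0,"yaw":-1,"claw":-1}]}}

```text
time: 1.5
ee_pos: [0.4039, -0.13, 0.2318]
eef_rot: [3.141, 0.002, 1.929]
ft_force: [0.1, -0.4, -0.0]
finger_gap: 0.0855
```

```bash
python3 go.py -.068 .002 .25
```

```text
t 1.5 well-frame grasp pt [-0.1819 -0.1242  0.2505] rot [3.141e+00 2.000e-03 1.929e+00]
target tcp [0.4475 0.0342 0.2313] d [0.1386 0.0983 0.0004] yaw units -0.0746 gap 0.08545410459629282 F [ 0.1 -0.4 -0. ] q [ 0.76  0.09 -0.57  2.06  0.06  1.    0.51]
```

>>> {"name": "move_arm", "arguments": {"moves": [{"dx":0.125,"dy":0.093,"dz":0,"yaw":-0.033,"claw":-1},{"dx":0.125,"dy":0.093,"dz":0,"yaw":-0.033,"claw":-1},{"dx":0.125,"dy":0.093,"dz":0,"yaw":-0.033,"claw":-1},{"dx":0.125,"dy":0.093,"dz":0,"yaw":-0.033,"claw":-1},{"dx":0.125,"dy":0.093,"dz":0,"yaw":-0.033,"claw":-1},{"dx":0.125,"dy":0.093,"dz":0,"yaw":-0.033,"claw":-1}]}}

```text
time: 2.1
ee_pos: [0.4476, 0.0162, 0.2311]
eef_rot: [-3.141, 0.001, 1.973]
ft_force: [-0.4, -0.7, -0.7]
finger_gap: 0.0854
```

```bash
python3 go.py -.068 .002 .125
```

```text
t 2.1 well-frame grasp pt [-0.0762 -0.0141  0.2498] rot [-3.141e+00  1.000e-03  1.973e+00]
target tcp [0.4475 0.0342 0.1063] d [0.0168 0.0071 0.1248] yaw units -0.0463 gap 0.08541499701348922 F [-0.4 -0.7 -0.7] q [ 0.52  0.15 -0.71  2.01  0.12  1.01  0.15]
```

>>> {"name": "move_arm", "arguments": {"moves": [{"dx":0.017,"dy":0.007,"dz":0,"yaw":-0.046,"claw":-1},{"dx":0.017,"dy":0.007,"dz":0,"yaw":-0.046,"claw":-1},{"dx":0.017,"dy":0.007,"dz":0.02,"yaw":-0.046,"claw":-1},{"dx":0.017,"dy":0.007,"dz":0.04,"yaw":-0.046,"claw":-1},{"dx":0.017,"dy":0.007,"dz":0.06,"yaw":-0.046,"claw":-1},{"dx":0.017,"dy":0.007,"dz":0.06,"yaw":-0.046,"claw":-1}]}}

```text
time: 2.7
ee_pos: [0.4456, 0.0349, 0.1693]
eef_rot: [-3.137, -0.002, 2.046]
ft_force: [-0.9, 0.1, 0.3]
finger_gap: 0.0856
```

```bash
python3 go.py -.068 .002 .125
python3 - <<'E'
from h import *
for n,(x,y) in {"top":(220,170),"scene":(280,170)}.items():
    im,d=manip.capture(n); draw(n,im,[],f"pics/{n}1.png",x,y)
E
```

```text
t 2.7 well-frame grasp pt [-0.0693  0.0034  0.188 ] rot [-3.137e+00 -2.000e-03  2.046e+00]
target tcp [0.4475 0.0342 0.1063] d [-0.0015  0.0017  0.0629] yaw units 0.0003 gap 0.08555265159524851 F [-0.9  0.1  0.3] q [ 0.46  0.25 -0.72  2.09  0.21  0.88  0.1 ]
```

View pics/scene1.png

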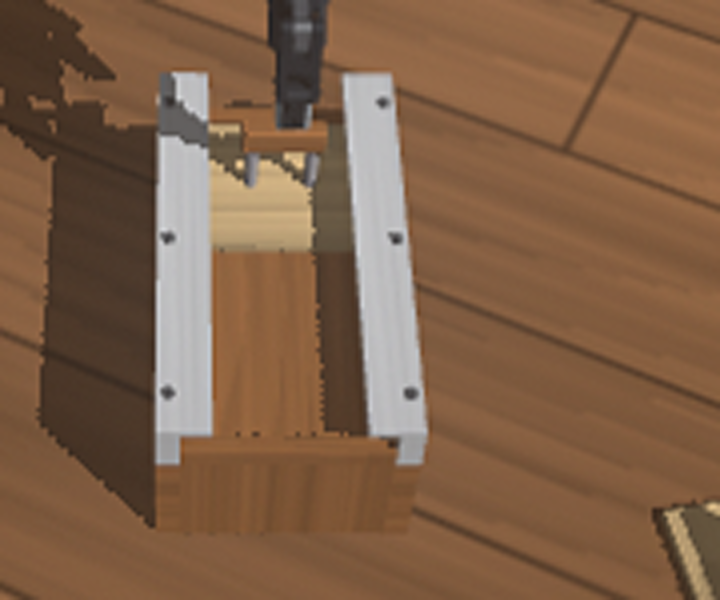

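View pics/top1.png

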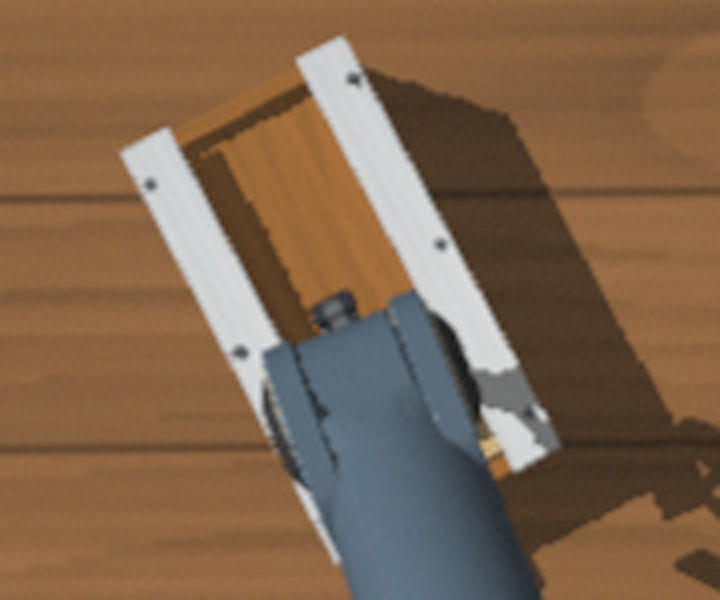

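>>> {"name": "move_arm", "arguments": {"moves": [{"dx":-0.003,"dy":0.002,"dz":0.02,"yaw":0,"claw":-1},{"dx":-0.003,"dy":0.002,"dz":0.045,"yaw":0,"claw":-1},{"dx":-0.003,"dy":0.002,"dz":0.063,"yaw":0,"claw":-1},{"dx":-0.003,"dy":0.002,"dz":0.063,"yaw":0,"claw":-1},{"dx":-0.003,"dy":0.002,"dz":0.063,"yaw":0,"claw":-1}]}}

```text
time: 3.3
ee_pos: [0.4517, 0.0343, 0.1094]
eef_rot: [3.14, 0.001, 2.047]
ft_force: [0.2, -0.2, -0.7]
finger_gap: 0.0851
```

```bash
python3 go.py -.068 .002 .125
python3 - <<'E'
from h import *
for n,(x,y) in {"scene":(280,120)}.items():
    im,d=manip.capture(n); draw(n,im,[],f"pics/{n}2.png",x,y)
E
```

```text
t 3.3 well-frame grasp pt [-6.430e-02  1.000e-04  1.281e-01] rot [3.140e+00 1.000e-03 2.047e+00]
target tcp [0.4475 0.0342 0.1063] d [ 0.0019 -0.0038  0.0031] yaw units 0.0007 gap 0.08506822135764738 F [ 0.2 -0.2 -0.7] q [ 0.4   0.35 -0.67  2.14  0.31  0.75 -0.  ]
```

View pics/scene2.png

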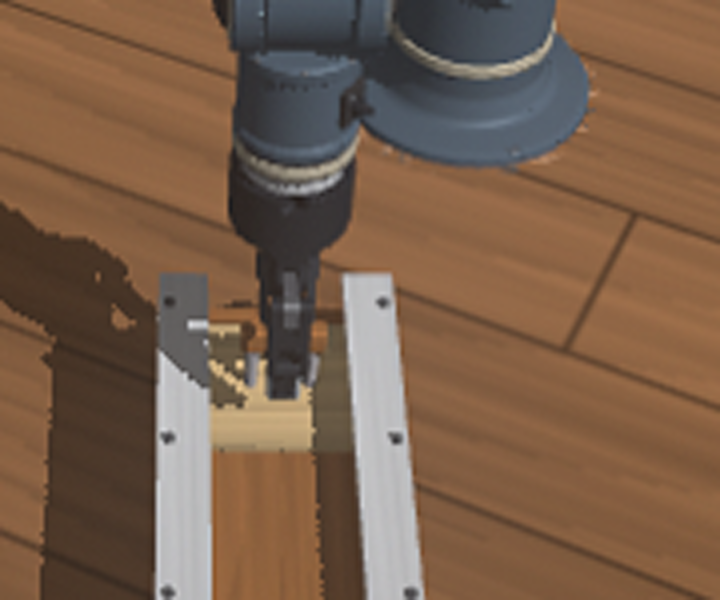

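The scene picture shows the near finger in front of the bar at about (287, 340) and centred on it. I'll trim the position and close.

>>> {"name": "move_arm", "arguments": {"moves": [{"dx":0,"dy":-0.003,"dz":0.003,"yaw":0,"claw":-1},{"dx":0,"dy":-0.003,"dz":0.003,"yaw":0,"claw":-1},{"dx":0,"dy":-0.003,"dz":0.003,"yaw":0,"claw":1},{"dx":0,"dy":-0.003,"dz":0.003,"yaw":0,"claw":1},{"dx":0,"dy":-0.003,"dz":0.003,"yaw":0,"claw":1},{"dx":0,"dy":-0.003,"dz":0.003,"yaw":0,"claw":1},{"dx":0,"dy":-0.003,"dz":0.003,"yaw":0,"claw":1},{"dx":0,"dy":-0.003,"dz":0.003,"yaw":0,"claw":1},{"dx":0,"dy":-0.003,"dz":0.003,"yaw":0,"claw":1},{"dx":0,"dy":-0.003,"dz":0.003,"yaw":0,"claw":1}], "squeeze": 50}}

```text
time: 4.35
ee_pos: [0.4483, 0.0329, 0.1055]
eef_rot: [3.141, 0.0, 2.047]
ft_force: [0.2, 0.9, 1.5]
finger_gap: 0.0128
```

```bash
python3 go.py -.068 .002 .144
```

```text
t 4.35 well-frame grasp pt [-0.0678  0.0004  0.1242] rot [3.141 0.    2.047]
target tcp [0.4475 0.0342 0.1253] d [ 0.0016 -0.0002 -0.0198] yaw units 0.0008 gap 0.012838773433190086 F [0.2 0.9 1.5] q [ 0.4   0.35 -0.67  2.15  0.32  0.74 -0.  ]
```

>>> {"name": "move_arm", "arguments": {"moves": [{"dx":0,"dy":0,"dz":-0.004,"yaw":0,"claw":1},{"dx":0,"dy":0,"dz":-0.008,"yaw":0,"claw":1},{"dx":0,"dy":0,"dz":-0.012,"yaw":0,"claw":1},{"dx":0,"dy":0,"dz":-0.016,"yaw":0,"claw":1},{"dx":0,"dy":0,"dz":-0.019,"yaw":0,"claw":1},{"dx":0,"dy":0,"dz":-0.019,"yaw":0,"claw":1},{"dx":0,"dy":0,"dz":-0.019,"yaw":0,"claw":1}]}}

```text
time: 5.05
ee_pos: [0.4481, 0.0327, 0.1244]
eef_rot: [3.142, 0.0, 2.047]
ft_force: [-0.7, 0.0, -1.9]
finger_gap: 0.0131
```

```bash
python3 go.py .067 .0004 .144
python3 - <<'E'
from h import *
for n,(x,y) in {"scene":(280,170)}.items():
    im,d=manip.capture(n); draw(n,im,[],f"pics/{n}3.png",x,y)
E
```

```text
t 5.05 well-frame grasp pt [-0.0681  0.0004  0.1431] rot [3.142 0.    2.047]
target tcp [0.5683 0.0946 0.1253] d [-1.000e-04  1.351e-01 -9.000e-04] yaw units 0.0007 gap 0.01309085641550123 F [-0.7  0.  -1.9] q [ 0.42  0.32 -0.69  2.13  0.28  0.78  0.03]
```

View pics/scene3.png

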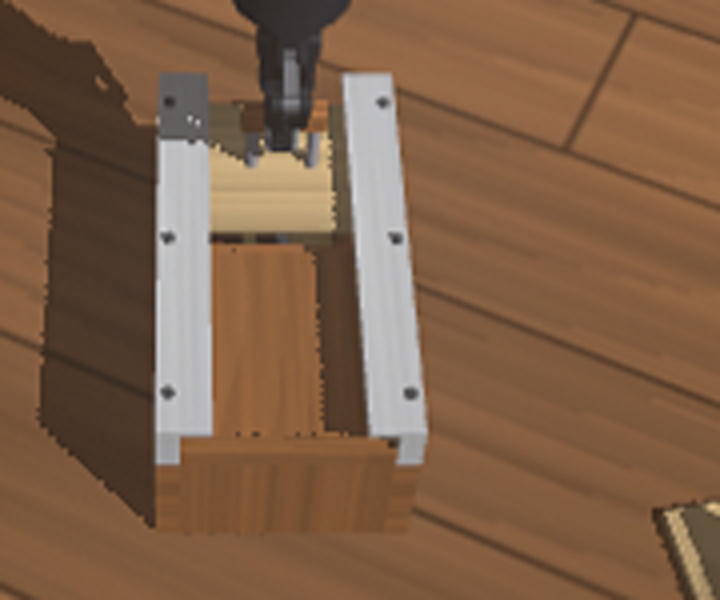

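The hatch is up and level: a gap shows under its front edge at about (265, 238). Next is the slide along the channels.

>>> {"name": "move_arm", "arguments": {"moves": [{"dx":0,"dy":0.01,"dz":0,"yaw":0,"claw":1},{"dx":0,"dy":0.025,"dz":0,"yaw":0,"claw":1},{"dx":0,"dy":0.042,"dz":0,"yaw":0,"claw":1},{"dx":0,"dy":0.06,"dz":0,"yaw":0,"claw":1},{"dx":0,"dy":0.078,"dz":0,"yaw":0,"claw":1},{"dx":0,"dy":0.096,"dz":0,"yaw":0,"claw":1},{"dx":0,"dy":0.112,"dz":0,"yaw":0,"claw":1},{"dx":0,"dy":0.126,"dz":0,"yaw":0,"claw":1},{"dx":0,"dy":0.135,"dz":0,"yaw":0,"claw":1},{"dx":0,"dy":0.135,"dz":0,"yaw":0,"claw":1}]}}

```text
time: 6.1
ee_pos: [0.5695, 0.096, 0.1241]
eef_rot: [3.14, -0.001, 2.048]
ft_force: [-0.3, -0.0, -0.5]
finger_gap: 0.0132
```

>>> {"name": "move_arm", "arguments": {"moves": [{"dx":0,"dy":0,"dz":0,"yaw":0,"claw":1},{"dx":0,"dy":0,"dz":0,"yaw":0,"claw":1},{"dx":0,"dy":0,"dz":0,"yaw":0,"claw":1}]}}

```text
time: 6.4
ee_pos: [0.5677, 0.0942, 0.1243]
eef_rot: [-3.141, 0.0, 2.047]
ft_force: [-0.4, -0.0, -2.0]
finger_gap: 0.0135
```

```bash
python3 go.py .067 .0004 .133
python3 - <<'E'
from h import *
for n,(x,y) in {"scene":(280,170)}.items():
    im,d=manip.capture(n); draw(n,im,[],f"pics/{n}4.png",x,y)
E
```

```text
t 6.4 well-frame grasp pt [0.0663 0.0003 0.143 ] rot [-3.141  0.     2.047]
target tcp [0.5683 0.0946 0.1143] d [0.0001 0.0007 0.01  ] yaw units 0.0005 gap 0.013482368260639947 F [-0.4 -0.  -2. ] q [ 0.24  0.5  -0.63  1.85  0.37  0.91 -0.09]
```

View pics/scene4.png

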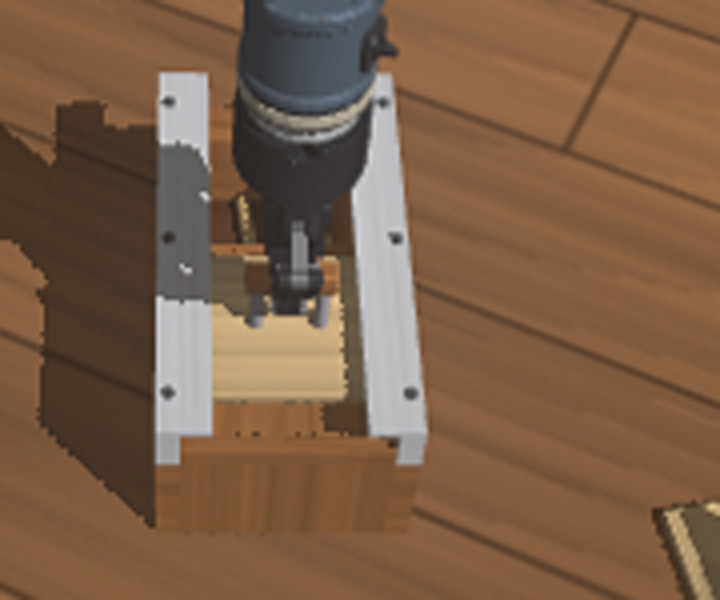

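>>> {"name": "move_arm", "arguments": {"moves": [{"dx":0,"dy":0.001,"dz":0.003,"yaw":0,"claw":1},{"dx":0,"dy":0.001,"dz":0.006,"yaw":0,"claw":1},{"dx":0,"dy":0.001,"dz":0.008,"yaw":0,"claw":1},{"dx":0,"dy":0.001,"dz":0.01,"yaw":0,"claw":1},{"dx":0,"dy":0.001,"dz":0.011,"yaw":0,"claw":1},{"dx":0,"dy":0.001,"dz":0.011,"yaw":0,"claw":1},{"dx":0,"dy":0.001,"dz":0.011,"yaw":0,"claw":1},{"dx":0,"dy":0.001,"dz":0.011,"yaw":0,"claw":1}]}}

```text
time: 7.25
ee_pos: [0.5688, 0.095, 0.1135]
eef_rot: [-3.141, 0.0, 2.047]
ft_force: [-1.7, -1.1, 4.1]
finger_gap: 0.0129
```

```bash
python3 go.py .067 .0004 .132
```

```text
t 7.25 well-frame grasp pt [0.0677 0.0006 0.1322] rot [-3.141  0.     2.047]
target tcp [0.5683 0.0946 0.1133] d [-0.0002 -0.0007  0.0002] yaw units 0.0007 gap 0.012943476221918482 F [-1.7 -1.1  4.1] q [ 0.23  0.52 -0.63  1.86  0.38  0.89 -0.1 ]
```

Contact with the deck shows as +4 N, so I'll release and then go straight up.

>>> {"name": "move_arm", "arguments": {"moves": [{"dx":0,"dy":0,"dz":0,"yaw":0,"claw":-1},{"dx":0,"dy":0,"dz":0,"yaw":0,"claw":-1},{"dx":0,"dy":0,"dz":0,"yaw":0,"claw":-1},{"dx":0,"dy":0,"dz":0,"yaw":0,"claw":-1},{"dx":0,"dy":0,"dz":0,"yaw":0,"claw":-1},{"dx":0,"dy":0,"dz":0,"yaw":0,"claw":-1},{"dx":0,"dy":0,"dz":0,"yaw":0,"claw":-1},{"dx":0,"dy":0,"dz":0,"yaw":0,"claw":-1}]}}

```text
time: 8.05
ee_pos: [0.569, 0.0951, 0.1133]
eef_rot: [3.142, 0.0, 2.047]
ft_force: [-0.2, -0.1, -1.0]
finger_gap: 0.0853
```

>>> {"name": "move_arm", "arguments": {"moves": [{"dx":0,"dy":0,"dz":-0.02,"yaw":0,"claw":-1},{"dx":0,"dy":0,"dz":-0.05,"yaw":0,"claw":-1},{"dx":0,"dy":0,"dz":-0.09,"yaw":0,"claw":-1},{"dx":0,"dy":0,"dz":-0.13,"yaw":0,"claw":-1},{"dx":-0.15,"dy":0,"dz":-0.15,"yaw":0,"claw":-1},{"dx":-0.15,"dy":0,"dz":-0.15,"yaw":0,"claw":-1},{"dx":-0.2,"dy":0,"dz":-0.15,"yaw":0,"claw":-1},{"dx":-0.2,"dy":0,"dz":-0.15,"yaw":0,"claw":-1},{"dx":-0.2,"dy":0,"dz":-0.15,"yaw":0,"claw":-1},{"dx":-0.2,"dy":0,"dz":-0.15,"yaw":0,"claw":-1}]}}

```text
time: 9.05
ee_pos: [0.6608, -0.0844, 0.2626]
eef_rot: [-3.141, -0.001, 2.044]
ft_force: [-0.7, 1.9, -0.1]
finger_gap: 0.0849
```

```bash
cat > chk.py <<'E'
from h import *
p=np.load("well.npy")
H=[[.067+a,b,.142] for a in(-.007,.007) for b in(-.028,.028)]+[[.067+a,b,.088] for a in(-.055,.055) for b in(-.04,.04)]
for n,(x,y) in {"top":(220,170),"scene":(280,170)}.items():
    im,d=manip.capture(n); draw(n,im,proj(n,w2W(p,H)),f"pics/{n}5.png",x,y)
    for o in("float","bowl"): print(n,o,[(np.round(r['bbox']).tolist(),round(r['score'],2)) for r in manip.find_in(n,o)][:2])
print(manip.observe()['time'])
E
python3 chk.py
```

```text
top float [([142.0, 195.0, 59.0, 69.0], 0.95)]
top bowl [([476.0, 204.0, 57.0, 49.0], 0.9)]
scene float [([447.0, 292.0, 58.0, 66.0], 0.97), ([318.0, 188.0, 71.0, 118.0], 0.15)]
scene bowl [([158.0, 176.0, 48.0, 36.0], 0.78)]
9.35
```

View pics/top5.png

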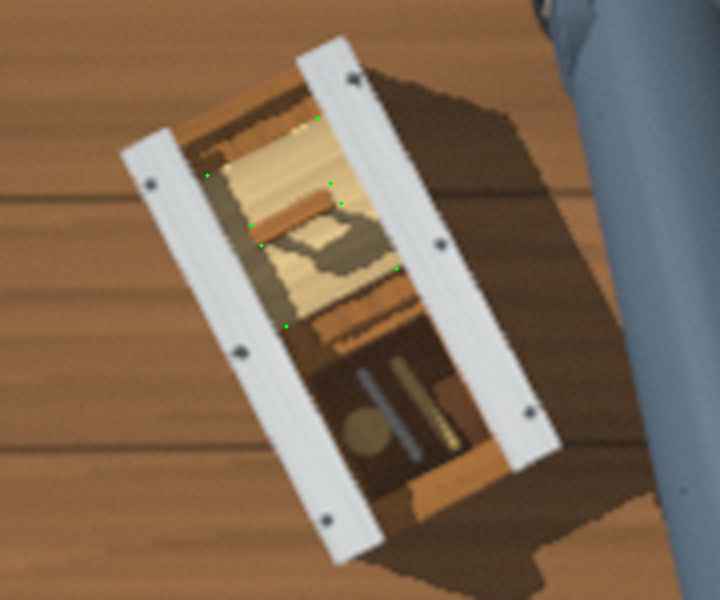

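View pics/scene5.png

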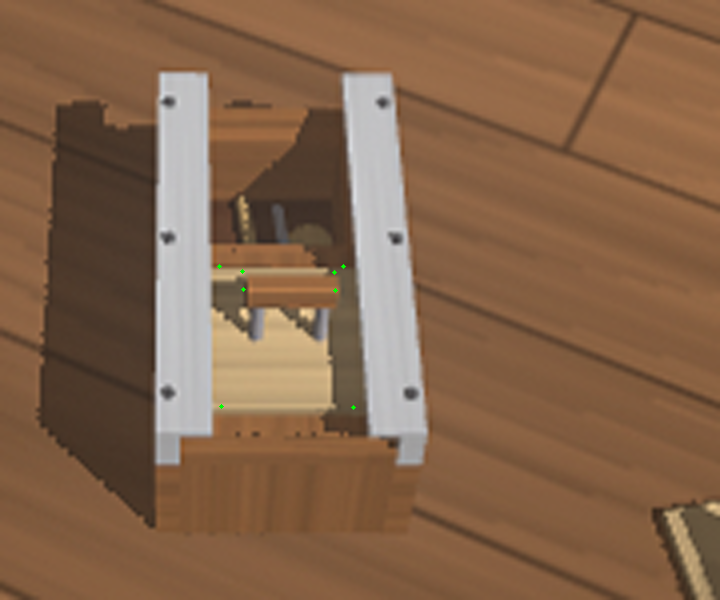

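The hatch matches the parked outline at x ≈ 67 mm in both pictures, and the opening is clear, with the tools inside visible. I'll let the arm settle before handing in.

>>> {"name": "move_arm", "arguments": {"moves": [{"dx":0,"dy":0,"dz":0,"yaw":0,"claw":-1},{"dx":0,"dy":0,"dz":0,"yaw":0,"claw":-1},{"dx":0,"dy":0,"dz":0,"yaw":0,"claw":-1}]}}

```text
time: 9.65
ee_pos: [0.6606, -0.0825, 0.2634]
eef_rot: [3.142, 0.0, 2.047]
ft_force: [0.1, -0.3, -0.5]
finger_gap: 0.0855
```

```bash
python3 -c "
from bench import manip
s=manip.observe();print(s['time'],s['ee_pos'],s['ft_force'],abs(s['qvel']).max());print(manip.hand_in())"
```

```text
9.65 [ 0.66062429 -0.08247025  0.26340367] [ 0.05412313 -0.27321002 -0.54279822] 0.003719778226956927
the job is handed in; nothing more can be done
None
```

The tool well is open and the job is handed in at 9.65 s. I gripped the hatch by its bar handle, lifted it straight up 19 mm, slid it 135 mm along the channels and lowered it onto the deck. Then I let go and moved the arm clear.

- **Hatch:** pictures from both cameras show it lying flat on the deck at about x = 67 mm in the well, within a few mm, and fully clear of the opening.
- **Float and bowl:** both were detected where they started, to within a few pixels.
- **Forces:** every reading I took stayed under 5 N. They were taken at the ends of moves, not continuously.
- **Well position:** my first estimate was about 10 mm off because I took the well's origin as the middle of the box. I corrected this before any contact.

No check failed; the hand-in gave no verdict.

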